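# Set and lock the jar stop of a labelling jig

## Robot

A 7-joint arm with a two-finger parallel gripper is mounted at the origin on the work surface. World frame = base frame: x ahead of the robot, y to its left, z up, the work surface at z = 0. Lengths are in m, angles in rad, forces in N, time in s.
With the tool pointing down it reaches from about 0.425 to 0.8 m from the base axis. Payload 8.3 kg.
Tool frame: the origin (TCP) lies between the finger pads; the fingertips stand 11 mm ahead of it and the grasp point (between the pads) lies 8 mm behind it; z points along the fingers, y is the direction in which the jaws open and shut (so a half turn about z gives the same grasp; the last joint's range is limited). The gripper opens to 85 mm and grips with 20 to 120 N. Pads are 22 mm wide; open, the fingers measure 114 mm over their backs; the gripper's body (76 mm by 85 mm) begins 54 mm behind the grasp point. The pads swing forward as they close: fully open they stand 13 mm farther back than shut.
Start: joints at [-1.215, 0.383, 0.016, 1.37, -0.006, 1.388, -0.046], TCP at [0.254, 0.571, 0.242] pointing down, gripper open.
Joint ranges: [-2.95, 2.95], [-0.25, 2.06], [-1.52, 1.56], [0.18, 2.33], [-1.44, 4.58], [0.02, 2.06], [-3.01, 3.01]. Speed limits (rad/s): [2.39, 2.39, 3.01, 3.01, 3.14, 3.14, 3.14].

## Interface

Orientations are given as a unit quaternion [w, x, y, z].
In Python, from plant import * gives the robot as it stands. The module is installed in compiled form; this text tells all that it offers.
- The arm moves only by the shell command python3 -m creep 'ROWS' [OPENING] [FORCE]. ROWS is JSON, one flat list of numbers, 4 for each row, row after row: the shift along the tool's x, y, z normalised to -1 to 1, where 1 is 40 cm, then the turn about the tool's z normalised to -1 to 1, where 1 is 30 degrees. A call has 1 to 8 rows; each row shifts and turns the commanded pose from where the row before left it, along the tool's axes as they then stand; what a row does not reach is not made up. A row lasts 1/10 s, in which the tool goes at most 50 mm and 8.59 degrees, less where a joint would pass 70% of its speed; a pose out of reach is approached as far as the arm can. A call with a number of a shift or a turn outside -1 to 1 is refused whole. A call with a gripper value outside its range is refused whole. OPENING is the closure, from -1 (fully open) to 1 (shut), set as the call begins (- or left out, the last holds). The fingers move at their own pace and stop on an object; FORCE is the grip in N (left out, the last holds). Time passes only in rows, so rows that do not move let the fingers close. It gives the time, the measured TCP pose, the force and the opening at its end, in the units of the state.
- observe(): the state, without advancing time (a new reading comes with each control period).
- camera(name): name is "side" or "top" or "wrist"; returns the picture (384x512x3 uint8, red, green, blue); there is no depth.
- camera_params(name): a dict with "fx", "fy", "cx", "cy" (pixels), "origin" and "attitude" of the camera in the world. Camera axes: x right, y down, z forward; pixel columns grow to the right and rows downward; lengths in m; the calibration is good to about 2 mm. A picture is of the moment at which its call begins: read the wrist's pose just before it. camera_params takes no time and is no camera call; for the wrist camera it gives the pose at the moment of the call.
- job_done(): hands the job in, once; it reports no verdict.
Trained networks look in the newest picture that a camera, given by its name, has taken for a name from the list of things; names that differ only in an ending like _2 or _b are one class to them, and where a whole thing is asked for, a point or a joint stands for the part that bears it (a point fixed in the world has none). Each returns a list of dicts, best first, with "conf" (0 to 1); they miss things now and then, are a little off and sometimes report something else, mostly with a low value. They report only what shows in the picture. A call takes as long as a camera call. They do not tell look-alikes from the thing itself.
- search_frame(camera, query): "centre" ([x, y, z] in m, in world coordinates, good to about 4 mm: the middle of the surface that is visible of it).
- tip_of(camera, query): "centre" ([x, y, z] in m, in world coordinates, good to about 4 mm: a listed point, or the origin of a listed thing).
The state is a dict: "clock": time; "q": joint angles; "qvel": joint speeds; "effort": joint torques, N m; "ee_pos": TCP position; "orientation": TCP orientation; "force": force on the tool from outside, world axes, zero at the start; "torque": the same for the moment, N m; "gripper_width": finger opening in m.
Only numpy, scipy, OpenCV 4.12 (cv2) and the standard library are available. Lean on these libraries where they do the work, as an engineer would, in place of code of your own. Each camera call takes 0.05 s, during which the arm holds its last target.

## Task

Set the labelling jig for the jar standing in the green tray: with the red lever still open, push the jar stop uphill until its red pointer is on the mark painted in that jar's lid colour (gold or black). Hold it there, as it runs back down when let go, and squeeze the lever fully shut against the stop's thumb pad; shut it nowhere but at that mark. Finish still holding, the stop gripped between thumb pad and shut lever and not let go, with both jars and the loose label roll left where they stand.

Things in the scene. Friction and masses are not known exactly. Their poses are not given: they have to be found in the camera images.
- jig: Labelling jig fixed to the bench: deck 370 x 156 mm tilted 18 degrees, rising to jig +x; its low end at jig x -170, z 35 mm. Origin: centre of the foot plate on the bench, z up. Height off the deck: rollers (37 mm either side of the middle) and white side rails (59 to 77 mm) 24 mm; lid plate (293 mm from the low end) 72 mm; label roll behind it 89 mm. 'Off the deck' = square to the tilted deck.
- jar_stop: Sliding jar stop. Origin: on the deck surface, middle, under its plate's downhill face; x uphill along the deck, y to the jig's left, z off the deck. Moves only along x, 0 to 125 mm up from its low rest; 0.4 kg, free-running: unlocked it runs downhill (about 1.3 N). Plate x 0 to 8, y -48 to 48, z 27 to 80 mm. Downhill of it: saddle y -19 to 19, z to 30; housing x -58 to 0, y -12 to 4, z 29 to 69.
- thumb_pad (a point): Middle of the outer face of the black rubber pad 56 x 3 x 36 mm (jar_stop_c0) fixed to the -y side of the stop's grey housing. Its outer face is at y = -15 mm, x -57 to -1, z 31 to 67 mm of jar_stop. The lever is on the housing's other side. Open fingers, one on each side of the housing, can push the stop uphill by its plate.
- lever (a joint): Red cam lever's angle about its pin (parallel to jar_stop z, at x -45, y +11.7 mm). 0 = fully shut, outer face at y +15 mm, 30 mm over thumb pad and lever; positive: uphill end swings to +y, up to 1.2. Starts ajar at 0.46 to 0.56 (tip edge 32 to 36 mm from the middle). Stays where left, shut too. Takes 2 to 4 N at the tip; over the last 0.4 rad its eccentric grips the guide bar and can drag an unheld stop 3 mm uphill.
- lever_tip (a point): Outer edge of the free end of the red lever, mid-height: 40 mm from the hinge pin, 52 mm off the deck. The lever's blade is 7 mm thick and covers z 37.5 to 66.5 mm of jar_stop.
- grip (a point): Point on the stop midway between thumb pad face and shut lever face, 13 mm downhill of the stop plate and 52 mm off the deck (jar_stop x -13, y 0, z 52 mm). Fingers reach down on both sides, closing along jar_stop y; keep their tips more than 31 mm off the deck.
- pointer (a point): Tip of the stop's red pointer over the scale on the jig's -y side rail (jar_stop x 4, y -62, z 26 mm). It travels straight through both mark points as the stop slides.
- mark_tall (a point): Middle of the gold mark line (3 mm wide, 12 mm gold flag beside it) on the white -y side rail, at pointer height: setting for the tall gold-lidded jar, 45 mm up from the stop's low-end rest. Fixed to the jig.
- mark_short (a point): Middle of the black mark line (3 mm wide, black flag beside it), at pointer height: setting for the short black-lidded jar, 60 mm uphill of the gold mark, 105 mm up from the low-end rest. Fixed to the jig. (The thin grey ticks are a 10 mm scale.)
- green_tray: Green open tray 150 x 150 x 35 mm, fixed to the bench on one side of the jig, holding a jar of the batch to be labelled next. Origin: centre of its underside.
- grey_tray: Grey open tray, same size, on the other side of the jig, holding a jar of the batch already done. Origin: centre of its underside.
- jar_tall: Tall glass jar of green pickles, 72 mm diameter, 145 mm high, gold lid, 0.75 kg. Origin: centre of its underside. Stands in one of the trays.
- jar_short: Short glass jar, 72 mm diameter, 85 mm high, black lid, 0.4 kg. Origin: centre of its underside. Stands in the other tray.
- label_roll: Loose white label roll standing on the bench, 90 mm diameter, 50 mm high. Origin: centre of its underside.
Mind the look-alikes: they are no part of the job. There is more than one size of the jar_tall; the one meant has the size given above.

How it is judged:
By the outcome, as a careful person would: the job done as asked, in the order asked, and still so for the second after the job is handed in, while the arm keeps its last pose, push and grip.
It also fails if it takes over 38 s, if anything falls off the work surface, if the arm or the gripper's body presses on something with over 40 N, if the wrist force passes 120 N, or if a joint passes its speed limit or range.

## Working session

There is one attempt and no reset: what is moved stays moved. The work goes in short steps, Python scripts to look and compute and a shell command to move; the robot and the scene stay as the last step left them, time stands still between calls to the robot, and variables do not carry over. Pictures are saved under pics/ and viewed, and the job is handed in when it is done.

```bash
mkdir -p pics; ls
python3 - <<'E'
from plant import *
import cv2
s=observe(); print({k:s[k] for k in s})
for n in ("side","top","wrist"):
    p=camera_params(n); print(n,p)
    im=camera(n); cv2.imwrite(f"pics/{n}0.png",im[:,:,::-1])
E
```

```text
pics
{'clock': 0.0, 'q': array([-1.21490928,  0.38424618,  0.01638114,  1.37117946, -0.0063052 ,
        1.3882089 , -0.04646205]), 'qvel': array([-3.59291230e-04,  2.52471411e-04, -3.80625539e-05,  2.37927180e-03,
       -2.24236240e-03,  1.57217340e-03, -1.05227534e-04]), 'effort': array([-4.51948631e-05, -6.27612805e+01,  8.44371468e-01, -3.71799910e+01,
        1.67496392e-02,  1.45468768e-02, -1.22197974e-05]), 'ee_pos': array([0.25392632, 0.57055027, 0.24126245]), 'orientation': array([-1.89960785e-04,  2.07820656e-01,  9.78166439e-01, -9.78009520e-04]), 'force': array([ 0.08832333, -0.44156823,  0.86585585]), 'torque': array([-0.03417012, -0.03221192, -0.00293075]), 'gripper_width': 0.08515357587432801}
side {'fx': 453.99356765661184, 'fy': 453.99356765661184, 'cx': 254.34804299953683, 'cy': 182.27529237065167, 'origin': array([ 0.43719527, -1.16224795,  0.96762233]), 'attitude': array([-0.44909555,  0.89188736, -0.05100942,  0.01575337])}
top {'fx': 401.0733914175852, 'fy': 401.0733914175852, 'cx': 256.89576798394944, 'cy': 192.9060780641779, 'origin': array([0.3609605 , 0.02900563, 1.1146236 ]), 'attitude': array([ 0.0520622 , -0.70253198,  0.70748149, -0.05664173])}
wrist {'fx': 292.6325382080395, 'fy': 292.6325382080395, 'cx': 256.65592203080394, 'cy': 194.16436103962232, 'origin': array([0.19110377, 0.59865534, 0.37341471]), 'attitude': array([0.11634285, 0.83030065, 0.5399307 , 0.07443123])}
```

View pics/side0.png

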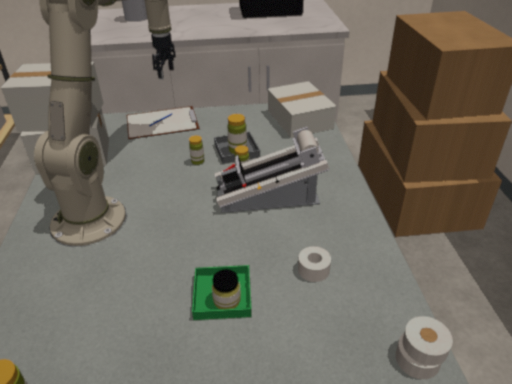

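View pics/top0.png

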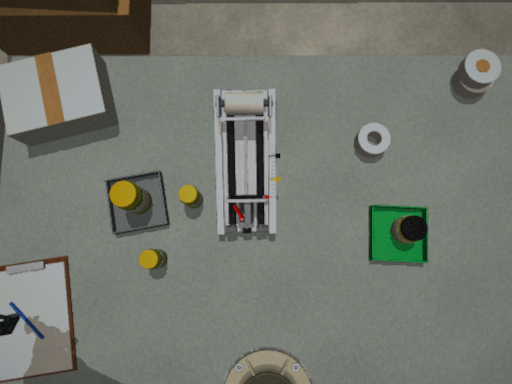

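View pics/wrist0.png

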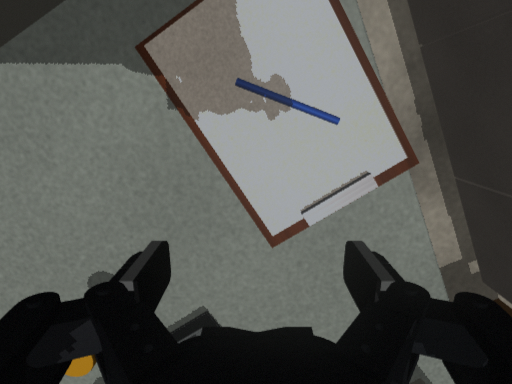

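The side and top views show the jig with its low end towards the robot. The green tray (top ~(399,234)) holds a black-lidded jar. The grey tray (~(138,203)) holds a gold-lidded one, and two small gold-lidded jars stand loose at (189,196) and (151,259). I'll enlarge both and measure.

```bash
cat > h.py <<'E'
from plant import *
import numpy as np, cv2
from scipy.spatial.transform import Rotation as R
def q2R(q): return R.from_quat([q[1],q[2],q[3],q[0]]).as_matrix()
def proj(p,P):
    c=(np.atleast_2d(P)-p["origin"])@q2R(p["attitude"])
    return np.c_[p["fx"]*c[:,0]/c[:,2]+p["cx"],p["fy"]*c[:,1]/c[:,2]+p["cy"]]
def ray(p,u,v):
    d=q2R(p["attitude"])@np.array([(u-p["cx"])/p["fx"],(v-p["cy"])/p["fy"],1]); return p["origin"],d/np.linalg.norm(d)
E
python3 - <<'E'
from h import *
a=cv2.imread("pics/top0.png");b=cv2.imread("pics/side0.png")
cv2.imwrite("pics/c1.png",np.hstack([cv2.resize(a[80:245,205:290],None,fx=3.5,fy=3.5,interpolation=cv2.INTER_CUBIC),cv2.resize(b[130:295,190:300],None,fx=3.5,fy=3.5,interpolation=cv2.INTER_CUBIC)]))
for cam in("top","side"):
  for f,n in((tip_of,"jig"),(tip_of,"jar_stop"),(tip_of,"pointer"),(tip_of,"mark_tall"),(tip_of,"mark_short"),(tip_of,"lever_tip"),(tip_of,"grip"),(tip_of,"thumb_pad"),(tip_of,"green_tray"),(search_frame,"jar_short")):
    print(cam,n,[(np.round(d["centre"],4).tolist(),round(d["conf"],2)) for d in f(cam,n)[:2]])
E
```

```text
top jig []
top jar_stop [([0.5148, 0.0486, 0.0629], 0.55)]
top pointer [([0.5108, -0.009, 0.0906], 0.69)]
top mark_tall [([0.5572, -0.0085, 0.1024], 0.7)]
top mark_short [([0.611, -0.0063, 0.123], 0.75), ([0.5145, 0.3571, -0.0026], 0.37)]
top lever_tip [([0.4872, 0.0871, 0.1097], 0.66)]
top grip [([0.5545, -0.0075, 0.1011], 0.66), ([0.4846, 0.0573, 0.1097], 0.6)]
top thumb_pad [([0.4728, 0.0372, 0.1067], 0.55)]
top green_tray [([0.4191, -0.3623, -0.0001], 0.67)]
top jar_short [([0.4271, -0.3689, 0.087], 0.65), ([0.4664, 0.0712, 0.1211], 0.27)]
side jig [([0.5914, 0.0553, -0.0022], 0.72)]
side jar_stop [([0.5126, 0.0533, 0.0665], 0.64)]
side pointer [([0.5076, -0.007, 0.0892], 0.74)]
side mark_tall [([0.5552, -0.0106, 0.1019], 0.93)]
side mark_short [([0.6069, -0.0071, 0.1209], 0.77), ([0.4828, 0.0516, 0.1072], 0.3)]
side lever_tip [([0.4177, -0.3533, -0.0026], 0.73), ([0.4889, 0.0859, 0.1085], 0.39)]
side grip [([0.486, 0.0513, 0.1111], 0.69), ([0.4194, -0.3573, -0.003], 0.49)]
side thumb_pad [([0.4732, 0.0319, 0.1029], 0.95)]
side green_tray [([0.4172, -0.3534, -0.0004], 0.87)]
side jar_short [([0.4234, -0.4045, 0.073], 0.73), ([0.4786, 0.0358, 0.1064], 0.45)]
```

View pics/c1.png

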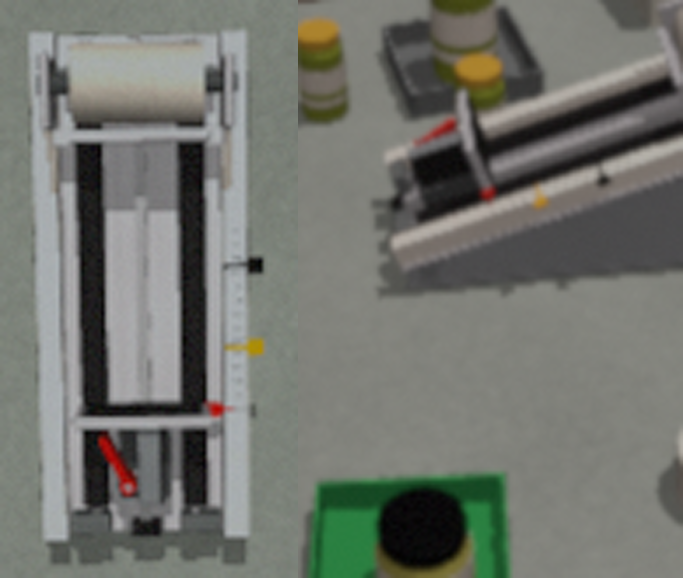

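The jar in the green tray is the short black-lidded one at side (226,285) and top (410,229), so I want the black mark. The tall gold jar is in the grey tray, and the loose small gold-lidded ones are look-alikes. Next I'll fit the jig pose.

```bash
cat > fit.py <<'E'
from h import *
from scipy.optimize import least_squares
c,s_=np.cos(np.radians(18)),np.sin(np.radians(18))
def J2W(v,P):   # P deck coords (d from low end, y, z off deck) m
    P=np.atleast_2d(P); X=-.170+P[:,0]*c-P[:,2]*s_; Z=.035+P[:,0]*s_+P[:,2]*c
    x0,y0,a=v[:3]; return np.c_[x0+X*np.cos(a)-P[:,1]*np.sin(a),y0+X*np.sin(a)+P[:,1]*np.cos(a),Z]
E
python3 - <<'E'
from fit import *
pt=camera_params("top");ps=camera_params("side")
D=dict(ptr=(.004,-.062,.026),mt=(.049,-.062,.026),ms=(.109,-.062,.026),st=(0,0,0),tp=(-.029,-.015,.049),gr=(-.013,0,.052))
O=[("ptr",[.5108,-.009,.0906]),("ptr",[.5076,-.007,.0892]),("mt",[.5572,-.0085,.1024]),("mt",[.5552,-.0106,.1019]),("ms",[.611,-.0063,.123]),("ms",[.6069,-.0071,.1209]),("st",[.5148,.0486,.0629]),("st",[.5126,.0533,.0665]),("tp",[.4728,.0372,.1067]),("tp",[.4732,.0319,.1029]),("gr",[.4846,.0573,.1097]),("gr",[.486,.0513,.1111])]
def f(v):
    r=[]
    for n,o in O:
        p=np.array(D[n]);p[0]+=v[3]; r+=list((J2W(v,p)[0]-o)/.004)
    r+=list((np.array([J2W(v,[.170/c,0,0])[0][0],J2W(v,[.170/c,0,0])[0][1]])-[.5914,.0553])/.004)
    # pixel obs from crop (3.5x): black line middle, gold line, rail ends corners outer at deck z .024
    px=[("t",(.109,-.062,.026),(235,265)),("t",(.049,-.062,.026),(235,347))]
    for k,p,(u,w) in px:
        p=np.array(p);p[0]+=v[3]; r.append((proj(pt,J2W(v,p))[0][1]-(80+w/3.5))/.8)
    for d,y,(u,w) in [(0,-.077,(247,541)),(0,.077,(43,541)),(.370,-.077,(247,30)),(.370,.077,(29,33))]:
        q=proj(pt,J2W(v,[d,y,.024]))[0]; r+=list((q-[205+u/3.5,80+w/3.5])/1.5)
    return np.array(r)
s=least_squares(f,[.59,.055,0,.1],loss="soft_l1"); v=s.x
print(v,np.degrees(v[2])); print(np.round(f(v),1))
np.save("v.npy",v)
for n in D:
    p=np.array(D[n]);p[0]+=v[3];print(n,J2W(v,p)[0].round(4),proj(pt,J2W(v,p)).round(1),proj(ps,J2W(v,p)).round(1))
E
```

```text
[0.59423055 0.05258562 0.00429932 0.09487502] 0.24633297978497587
[ -0.1  -0.2  -0.1   0.7  -0.7   0.3  -1.   -0.3   0.4  -0.5   0.3   0.6
  -0.2  -0.8  -0.1   0.9  -0.6   0.5 -22.6   0.8  -7.  -22.1  -0.4  -7.9
  -0.2  -0.   -1.2  -0.3   1.3  -0.2   0.4  -1.3   0.    0.    0.2  -0.3
   0.7  -0.7  -0.1  -0.1  -0.4  -0.8  -0.7  -0.4  -0.6  -0.1  -0.5  -0.3]
ptr [ 0.5105 -0.0098  0.0903] [[269.1 196.4]] [[244.1 187.6]]
mt [ 0.5533 -0.0096  0.1042] [[269.1 179.1]] [[257.3 183. ]]
ms [ 0.6104 -0.0093  0.1227] [[268.9 155.6]] [[275.2 176.9]]
st [0.4242 0.0519 0.035 ] [[245.8 231.3]] [[217.4 191.7]]
tp [0.4718 0.0371 0.102 ] [[251.  210.9]] [[230.9 177. ]]
gr [0.486  0.0521 0.1098] [[245. 205.]] [[234.8 172.1]]
```

```bash
python3 -m creep '[-0.089,-0.078,0,0,-0.089,-0.078,0,0,-0.089,-0.078,0,0,-0.089,-0.078,0,0,-0.089,-0.078,0,0,-0.089,-0.078,0,0,-0.089,-0.078,0,0,-0.089,-0.078,0,0]' -1; python3 -m creep '[-0.089,-0.078,0,0,-0.089,-0.078,0,0,-0.089,-0.078,0,0,-0.089,-0.078,0,0,0,0,0,0.28,0,0,0,0.28,0,0,0,0.28,0,0,0,0.28]'; python3 -m creep '[0,0,0,0.28,0,0,0,0.28,0,0,0,0.28,0,0,0,0.28,0,0,0,0.28,0,0,0,0.28,0,0,0,0.28,0,0,0,0.28]'; python3 -m creep '[0,0,0,0.28,0,0,0,0.28,0,0,0,0.28,0,0,0,0.28,0,0,0,0.28,0,0,0,0.28,0,0,0,0,0,0,0,0]'
```

```text
clock: 1.95
ee_pos: [0.4133, 0.2253, 0.2426]
orientation: [0.0, 0.208, 0.978, 0.0]
force: [1.0, 0.4, 0.6]
gripper_width: 0.0853
clock: 2.75
ee_pos: [0.4922, 0.0551, 0.2424]
orientation: [0.0, 0.484, 0.875, 0.0]
force: [0.2, -0.2, 0.2]
gripper_width: 0.0852
clock: 3.55
ee_pos: [0.4922, 0.0553, 0.2425]
orientation: [-0.0, 0.888, 0.461, 0.0]
force: [0.7, 0.4, -0.0]
gripper_width: 0.0855
clock: 4.35
ee_pos: [0.4922, 0.0553, 0.2424]
orientation: [-0.0, 0.999, 0.044, 0.0]
force: [-0.6, 0.3, 1.0]
gripper_width: 0.0857
```

```bash
python3 -m creep '[0,0,0,0.16,0,0,0,0,0,0,0,0]'
python3 - <<'E'
from h import *
s=observe();print(s["ee_pos"],s["orientation"],s["q"])
p=camera_params("wrist");im=camera("wrist");cv2.imwrite("pics/w1.png",im[:,:,::-1])
from fit import *
v=np.load("v.npy");d=v[3]
for n,q in dict(ptr=(.004,-.062,.026),mt=(.049,-.062,.026),ms=(.109,-.062,.026),tp=(-.029,-.015,.049),gr=(-.013,0,.052),pl=(0,.048,.08),pr=(0,-.048,.08)).items():
    print(n,proj(p,J2W(v,(q[0]+d,q[1],q[2]))).round(1))
for n in("pointer","mark_short","mark_tall","lever_tip","thumb_pad","jar_stop","grip","jig"):
    print(n,[(np.round(d["centre"],4).tolist(),round(d["conf"],2)) for d in tip_of("wrist",n)[:2]])
E
```

```text
clock: 4.65
ee_pos: [0.4922, 0.0553, 0.2423]
orientation: [-0.0, 1.0, 0.002, 0.0]
force: [-0.1, 0.3, -0.1]
gripper_width: 0.0853
[0.49217903 0.05526113 0.24230412] [-1.64920889e-05  9.99997539e-01  2.21864588e-03  7.56033684e-06] [-0.72854212  0.10226628  0.60070044  1.73909047 -0.05965655  1.31845626
 -1.68173092]
ptr [[322.5 165.8]]
mt [[328.8 121.4]]
ms [[339.3  47. ]]
tp [[274.6 206.8]]
gr [[259.4 194.9]]
pl [[202.4 200.6]]
pr [[317.2 200.7]]
pointer [([0.5083, -0.0075, 0.09], 0.75)]
mark_short [([0.6161, -0.0087, 0.1169], 0.69)]
mark_tall []
lever_tip [([0.4857, 0.0837, 0.1067], 0.81), ([0.5973, 0.0495, -0.0026], 0.44)]
thumb_pad [([0.4769, 0.0401, 0.1054], 0.56)]
jar_stop [([0.5166, 0.0531, 0.0642], 0.61)]
grip [([0.4885, 0.0539, 0.1096], 0.79)]
jig [([0.5981, 0.0495, -0.0031], 0.91), ([0.5178, 0.0553, 0.066], 0.72)]
```

View pics/w1.png

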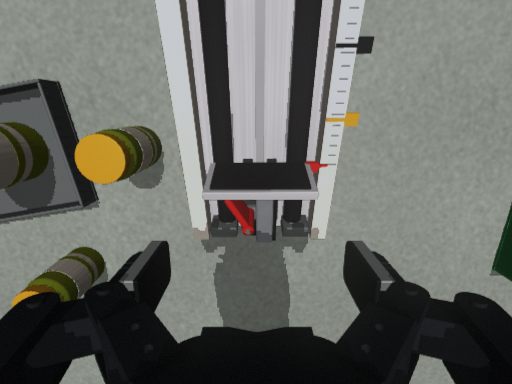

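The wrist view shows the stop plate's top edge at rows ~193, cols 205–317. The red pointer is at (318,167), the gold mark at (340,119), the black mark at (350,45), and the lever runs from (228,203) to (250,232). I'll refine the fit on enlarged detail.

Run:
```python
from h import *
a=cv2.imread("pics/w1.png")
x=cv2.resize(a[30:180,290:380],None,fx=4,fy=4,interpolation=cv2.INTER_CUBIC)
y=cv2.resize(a[150:245,190:330],None,fx=3,fy=3,interpolation=cv2.INTER_CUBIC)
o=np.zeros((600,360+420,3),np.uint8);o[:,:360]=x;o[:285,360:]=y
cv2.imwrite("pics/c2.png",o)
```

```text
(no output)
```

View pics/c2.png

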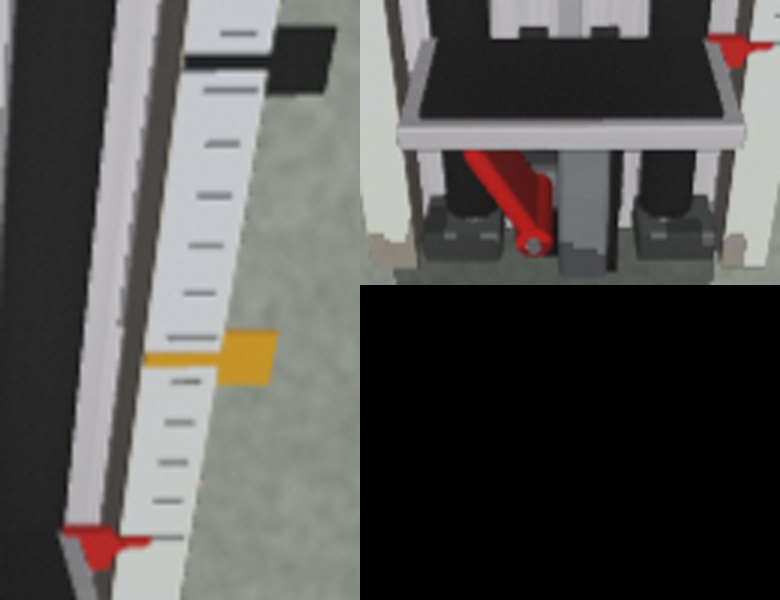

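```bash
cat >> fit.py <<'E'
def locate(p,u,w,v,z,y=None):
    "deck (d,y) of pixel on plane z off the deck"
    f=lambda q: proj(p,J2W(v,(q[0],q[1],z)))[0]-[u,w]
    return least_squares(f,[.15,-.06]).x
E
python3 - <<'E'
from fit import *
p=camera_params("wrist");v=np.load("v.npy")
for n,u,w,z in [("ptr",327.5,165.75,.026),("tick0",334,164.25,.024),("gold in",326.2,119.75,.024),("gold out",344.2,119.75,.024),("blk in",336.5,45.5,.024),("blk out",357.5,45.5,.024),("tick100",347,52.5,.024),("plL",190+38/3,150+125/3,.08),("plR",190+385/3,150+124/3,.08)]:
    print(n,(1e3*locate(p,u,w,v,z)).round(1))
print(p["origin"])
E
```

```text
ptr [ 98.6 -67.1]
tick0 [ 99.2 -73.8]
gold in [144.4 -60.3]
gold out [144.3 -76.5]
blk in [204.4 -60.6]
blk out [204.4 -77.1]
tick100 [199.4 -69.7]
plL [104.   46.8]
plR [104.  -47.9]
[0.56123977 0.05505517 0.3743142 ]
```

```bash
python3 -m creep '[-0.063,0.0095,0,0,0,0,0.11,0,0,0,0.11,0,0,0,0.06,0,0,0,0,0]' -1
python3 - <<'E'
from fit import *
s=observe();print(s["ee_pos"])
p=camera_params("wrist");im=camera("wrist");cv2.imwrite("pics/w2.png",im[:,:,::-1])
E
```

```text
clock: 5.6
ee_pos: [0.4645, 0.051, 0.1273]
orientation: [0.001, 1.0, 0.0, -0.003]
force: [-0.6, 0.8, -0.5]
gripper_width: 0.0855
[0.46448281 0.05099936 0.12732681]
```

View pics/w2.png

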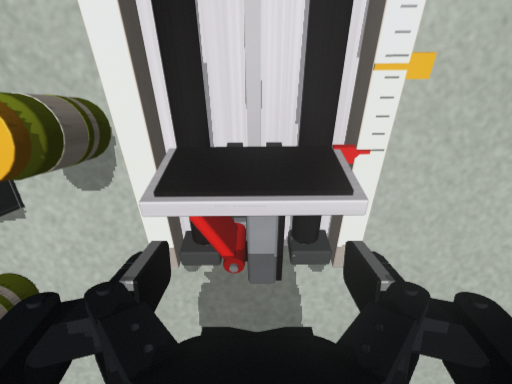

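```bash
python3 -m creep '[0,-0.004,0.035,0,0,0,0.03,0,0,0,0,0]' -1
python3 - <<'E'
from fit import *
s=observe();print(s["ee_pos"],s["force"])
p=camera_params("wrist");im=camera("wrist");cv2.imwrite("pics/w3.png",im[:,:,::-1])
E
```

```text
clock: 5.95
ee_pos: [0.4668, 0.0531, 0.1041]
orientation: [0.0, 1.0, 0.0, -0.0]
force: [-0.5, -0.9, -0.0]
gripper_width: 0.0852
[0.46679113 0.05306056 0.10409164] [-0.4951236  -0.88757434 -0.00661482]
```

View pics/w3.png

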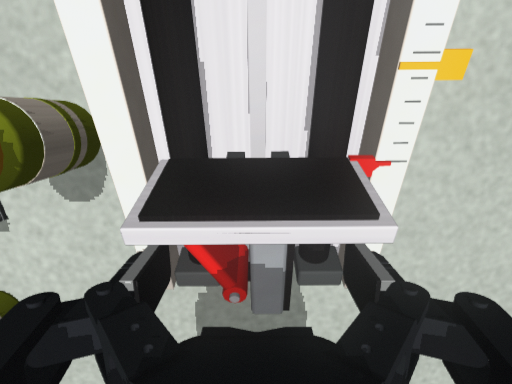

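```bash
python3 -m creep '[0.01,0,0,0,0.01,0,-0.003,0,0.01,0,-0.003,0,0,0,0,0]' -0.9
python3 - <<'E'
from fit import *
s=observe();print(s["ee_pos"],s["force"],s["gripper_width"])
p=camera_params("wrist");im=camera("wrist");cv2.imwrite("pics/w4.png",im[:,:,::-1])
E
```

```text
clock: 6.4
ee_pos: [0.4797, 0.053, 0.1072]
orientation: [0.0, 1.0, 0.0, 0.0]
force: [-1.6, 1.1, 1.6]
gripper_width: 0.0812
[0.47971866 0.05304913 0.10715661] [-1.56921775  1.14360416  1.55036587] 0.08115195562764772
```

View pics/w4.png

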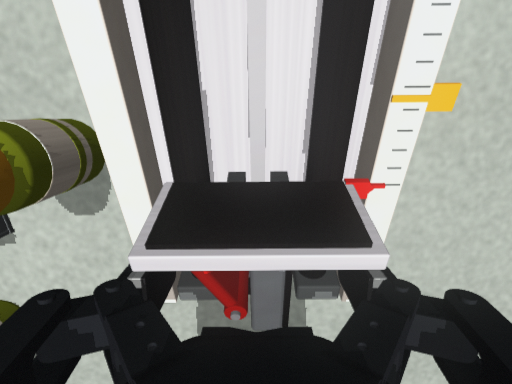

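```bash
python3 -m creep '[0.024,0,-0.005,0,0.024,0,-0.007,0,0.024,0,-0.007,0,0.024,0,-0.007,0,0.024,0,-0.008,0,0.024,0,-0.008,0,0.024,0,-0.008,0,0.024,0,-0.008,0]'; python3 -m creep '[0.012,0,-0.004,0,0,0,0,0,0,0,0,0]'
python3 - <<'E'
from fit import *
s=observe();print(s["ee_pos"],s["force"],s["gripper_width"])
p=camera_params("wrist");im=camera("wrist");cv2.imwrite("pics/w5.png",im[:,:,::-1])
E
```

```text
clock: 7.25
ee_pos: [0.5565, 0.0532, 0.1299]
orientation: [0.0, 1.0, 0.0, -0.0]
force: [-1.9, 2.2, 0.1]
gripper_width: 0.0814
clock: 7.55
ee_pos: [0.5605, 0.0528, 0.1313]
orientation: [0.0, 1.0, -0.0, -0.0]
force: [-1.8, 0.3, -0.7]
gripper_width: 0.0813
[0.56047211 0.05275751 0.13130216] [-1.76677894  0.29451934 -0.67274175] 0.08125070321345955
```

View pics/w5.png

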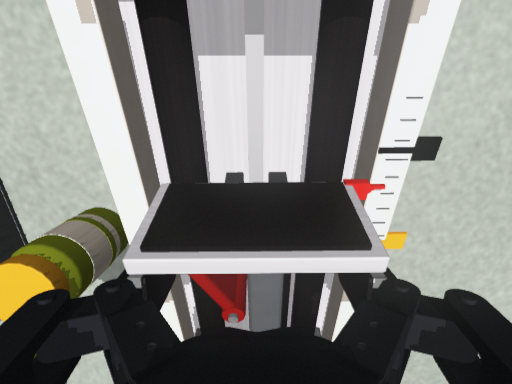

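```bash
cat > crop.py <<'E'
import sys,cv2
f,o,x0,x1,y0,y1,k=sys.argv[1:]
a=cv2.imread(f)[int(y0):int(y1),int(x0):int(x1)]
cv2.imwrite(o,cv2.resize(a,None,fx=int(k),fy=int(k),interpolation=cv2.INTER_CUBIC))
E
python3 crop.py pics/w5.png pics/c5.png 330 450 130 210 6
```

```text
(no output)
```

View pics/c5.png

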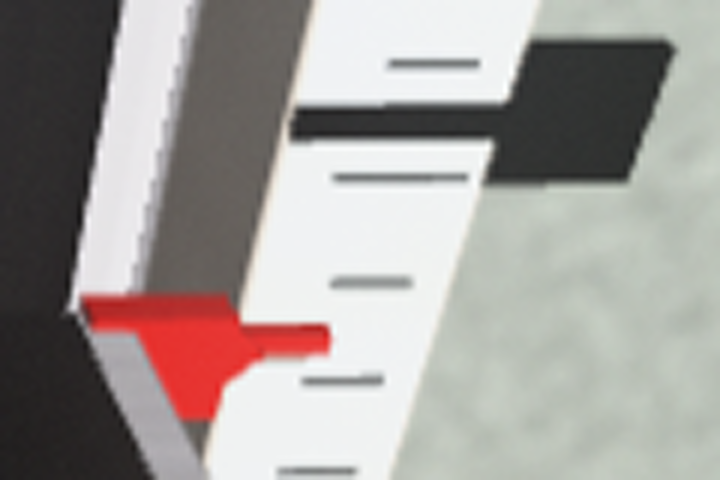

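```bash
cat > rel.py <<'E'
import sys
from fit import *
p=camera_params("wrist");v=np.load("v.npy")
a=[float(x) for x in sys.argv[1:]]  # x0 y0 k  ptr(u,w) mark(u,w) in crop px
g=lambda u,w:(a[0]+u/a[2],a[1]+w/a[2])
P=locate(p,*g(a[3],a[4]),v,.026);M=locate(p,*g(a[5],a[6]),v,.024)
print("ptr",P*1e3,"mark",M*1e3,"ptr-mark mm",(P-M)[0]*1e3)
E
python3 rel.py 330 130 6 322 339 310 122
```

```text
ptr [184.77094012 -65.76974132] mark [204.27165703 -60.88539013] ptr-mark mm -19.500716913108867
```

```bash
python3 -m creep '[0.016,0,-0.005,0,0.016,0,-0.005,0,0.011,0,-0.0035,0,0,0,0,0,0,0,0,0]'
python3 - <<'E'
from fit import *
s=observe();print(s["ee_pos"],s["force"],s["gripper_width"])
p=camera_params("wrist");im=camera("wrist");cv2.imwrite("pics/w6.png",im[:,:,::-1])
print(camera_params("wrist")["origin"]-p["origin"])
E
python3 crop.py pics/w6.png pics/c6.png 330 450 130 230 6
```

```text
clock: 8.1
ee_pos: [0.578, 0.053, 0.1369]
orientation: [0.0, 1.0, -0.0, 0.0]
force: [-1.0, 0.2, 0.1]
gripper_width: 0.081
[0.57798314 0.052979   0.13692402] [-0.95456689  0.22068786  0.05675497] 0.08095413902638351
[-1.63683828e-04  3.52433560e-06 -5.92274143e-05]
```

View pics/c6.png

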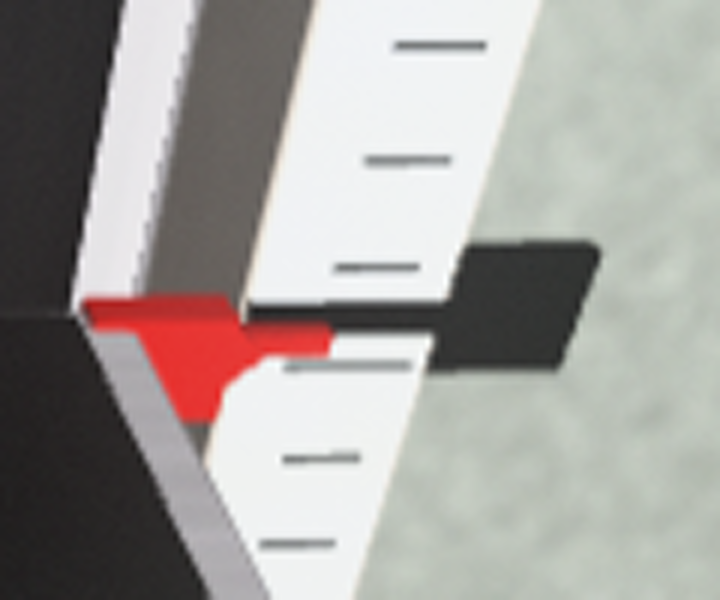

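View pics/w6.png

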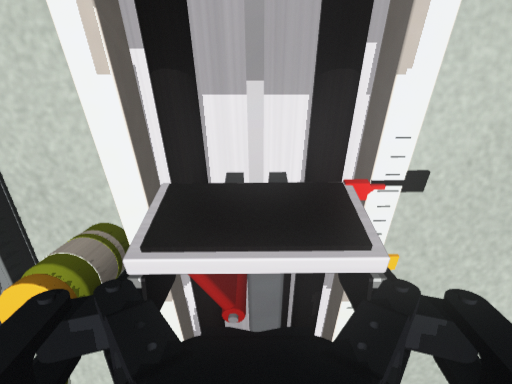

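```bash
python3 crop.py pics/w6.png pics/c6b.png 340 405 170 205 12; python3 rel.py 330 130 6 322 339 300 317
python3 - <<'E'
from fit import *
p=camera_params("wrist");v=np.load("v.npy")
print("pred mark pt",proj(p,J2W(v,[(.2044,-.062,.026),(.2044,-.062,.024),(.2044,-.067,.024)])))
for cam in("wrist",):
  for n in("pointer","mark_short"): print(n,[(np.round(d["centre"],4).tolist(),round(d["conf"],2)) for d in tip_of(cam,n)[:2]])
a=cv2.imread("pics/w6.png");
for c in (376,380,383): print(c,a[176:192,c].tolist())
E
```

```text
ptr [203.26595255 -65.58819623] mark [204.26380514 -64.17047523] ptr-mark mm -0.997852594508325
pred mark pt [[377.20963755 184.65773561]
 [375.88332402 182.62472367]
 [385.50616428 182.59011126]]
pointer [([0.6066, -0.0063, 0.1248], 0.97), ([0.5869, 0.0533, 0.1422], 0.67)]
mark_short [([0.6124, -0.0084, 0.121], 0.91)]
376 [[244, 243, 240], [243, 242, 240], [244, 242, 240], [236, 234, 232], [172, 168, 165], [49, 49, 50], [48, 47, 49], [49, 49, 89], [52, 54, 156], [52, 53, 191], [55, 56, 219], [57, 59, 232], [63, 66, 229], [171, 174, 231], [242, 242, 240], [242, 242, 240]]
380 [[244, 242, 240], [244, 242, 241], [243, 242, 240], [236, 234, 232], [171, 169, 165], [50, 50, 52], [49, 49, 50], [50, 50, 90], [53, 54, 156], [54, 56, 198], [56, 58, 226], [57, 60, 232], [66, 69, 230], [124, 127, 212], [166, 168, 163], [172, 171, 168]]
383 [[244, 242, 240], [243, 242, 240], [244, 242, 240], [236, 234, 232], [171, 170, 167], [51, 51, 52], [51, 52, 52], [51, 51, 91], [53, 54, 156], [56, 58, 198], [57, 59, 227], [59, 62, 232], [73, 75, 232], [131, 134, 222], [166, 166, 162], [174, 173, 171]]
```

View pics/c6b.png

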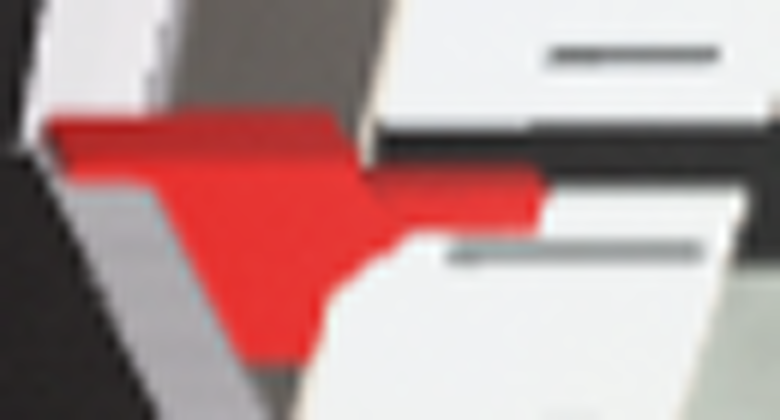

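Run:
```python
from fit import *
p=camera_params("wrist");v=np.load("v.npy")
for z in (.0245,.025,.026,.027,.028,.029):
  print(z,[round(1e3*locate(p,382,r,v,z)[0],2) for r in (183.2,185.5,187.2,188.9)])
print([round(1e3*locate(p,382,r,v,.024)[0],2) for r in (180.3,185.5)])
```

```text
0.0245 [np.float64(204.18), np.float64(202.77), np.float64(201.72), np.float64(200.66)]
0.025 [np.float64(204.48), np.float64(203.08), np.float64(202.04), np.float64(200.98)]
0.026 [np.float64(205.1), np.float64(203.71), np.float64(202.67), np.float64(201.63)]
0.027 [np.float64(205.72), np.float64(204.34), np.float64(203.31), np.float64(202.27)]
0.028 [np.float64(206.34), np.float64(204.97), np.float64(203.95), np.float64(202.92)]
0.029 [np.float64(206.95), np.float64(205.59), np.float64(204.58), np.float64(203.56)]
[np.float64(205.63), np.float64(202.45)]
```

```bash
python3 -m creep '[0.0013,0,-0.0004,0,0,-0.01,0,0,0,-0.011,0,0,0,0,0,0]' -0.75 20; python3 -m creep '[0,0,0,0,0,0,0,0,0,0,0,0,0,0,0,0]' -0.24 20;  python3 - <<'E'
from fit import *
s=observe();print(s["ee_pos"],s["force"],s["gripper_width"])
p=camera_params("wrist");im=camera("wrist");cv2.imwrite("pics/w7.png",im[:,:,::-1])
E
python3 crop.py pics/w7.png pics/c7.png 330 450 130 230 6
```

```text
clock: 8.65
ee_pos: [0.5782, 0.0625, 0.1369]
orientation: [-0.0, 1.0, 0.001, -0.0]
force: [-1.8, -0.5, -1.3]
gripper_width: 0.0751
clock: 9.05
ee_pos: [0.5802, 0.0615, 0.1412]
orientation: [-0.001, 1.0, -0.0, 0.003]
force: [-9.7, -0.5, 26.0]
gripper_width: 0.053
[0.58021528 0.06148446 0.14118014] [-9.67155753 -0.46581449 26.01679427] 0.05295855190345497
```

View pics/c7.png

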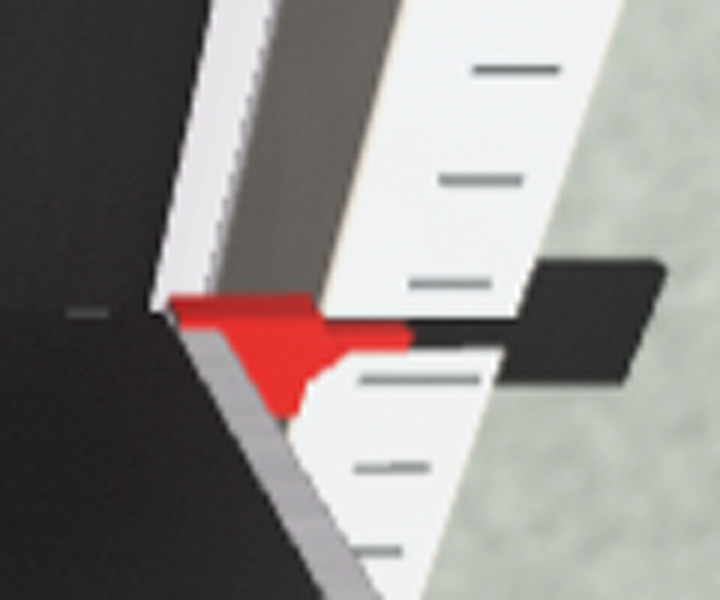

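View pics/w7.png

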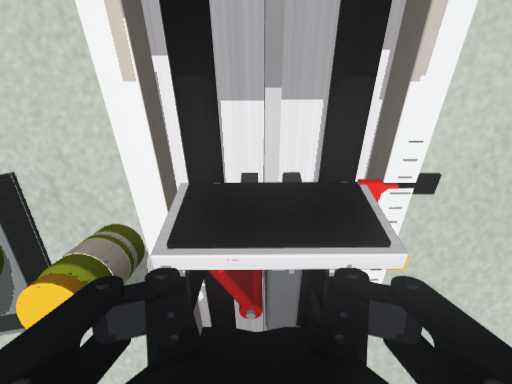

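The fingertips appear to be bearing on something about 30 mm off the deck (26 N up), so they swing further forward on closing than I allowed. I'll raise the tool before going on.

```bash
python3 -m creep '[0,0,-0.014,0,0,0,-0.013,0,0,0,0,0]' - 20;  python3 - <<'E'
from fit import *
s=observe();print(s["ee_pos"],s["force"],s["gripper_width"])
im=camera("wrist");cv2.imwrite("pics/w8.png",im[:,:,::-1])
im=camera("side");cv2.imwrite("pics/s8.png",im[:,:,::-1])
E
python3 crop.py pics/w8.png pics/c8.png 330 450 130 230 6;python3 crop.py pics/s8.png pics/cs8.png 200 340 80 210 5
```

```text
clock: 9.4
ee_pos: [0.5785, 0.0616, 0.1484]
orientation: [-0.0, 1.0, 0.0, 0.0]
force: [-0.6, -0.0, 0.9]
gripper_width: 0.0529
[0.57851952 0.06155683 0.14837949] [-0.56199157 -0.04312212  0.92437593] 0.05289407900953913
```

View pics/c8.png

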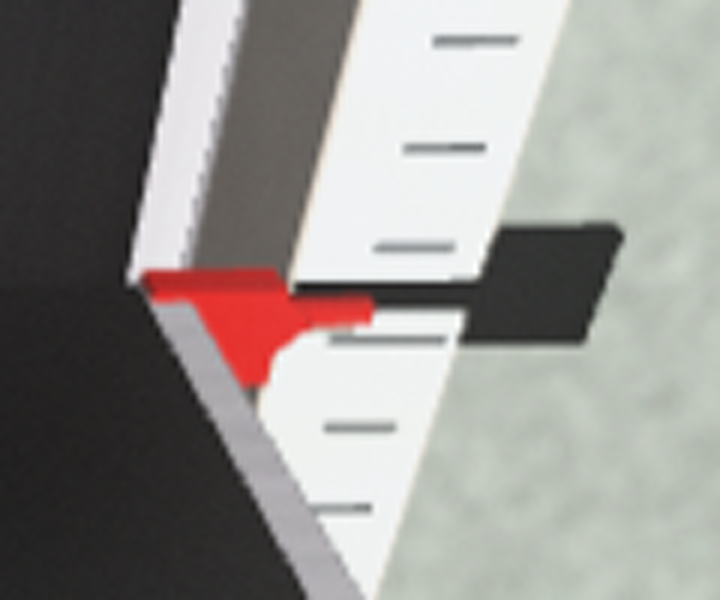

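View pics/w8.png

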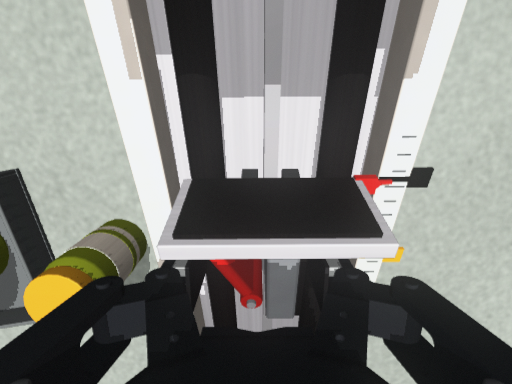

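View pics/cs8.png

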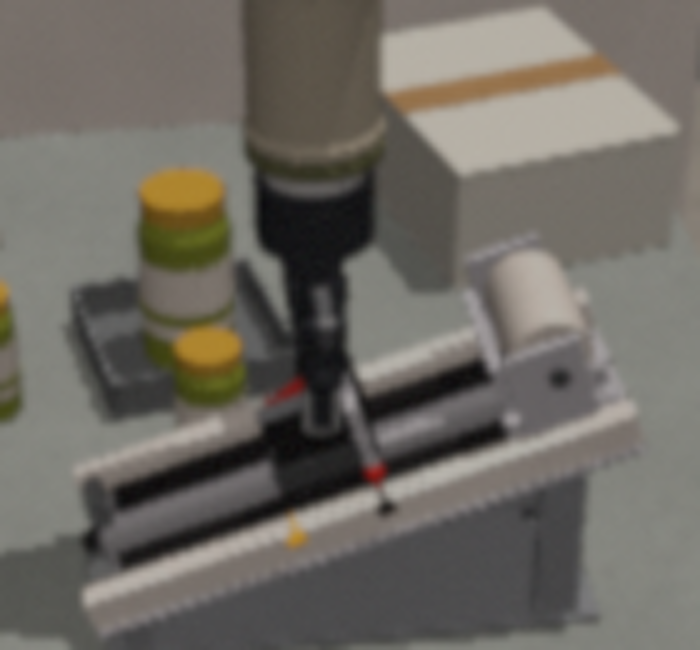

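Run:
```python
from fit import *
p=camera_params("side");v=np.load("v.npy")
for u,w in((320,434),(308,428),(337,434)):
  o,d=ray(p,200+u/5,80+w/5)
  for y in(.022,.035):
    t=(y-o[1])/d[1];print(u,y,(o+t*d).round(4))
# deck z under x
for x in(.568,.579,.589):
    X=x-v[0]; dd=(X+.170)/c; print(x,"deck z",.035+dd*s_*1)
p=camera_params("wrist")
g=lambda u,w:(330+u/6,130+w/6)
print(1e3*locate(p,*g(360,312),v,.026),1e3*locate(p,*g(390,295),v,.024))
```

```text
320 0.022 [0.5787 0.022  0.143 ]
320 0.035 [0.5803 0.035  0.134 ]
308 0.022 [0.571  0.022  0.1484]
308 0.035 [0.5725 0.035  0.1394]
337 0.022 [0.5896 0.022  0.1421]
337 0.035 [0.5913 0.035  0.133 ]
0.568 deck z 0.0817135256709633
0.579 deck z 0.08528764232952527
0.589 deck z 0.08853683929185434
[203.58516576 -64.98652678] [204.19640737 -68.37464775]
```

```bash
python3 -m creep '[0,0,0,0,0,0,0,0]' -0.13 20; python3 -m creep '[0,0.002,0,0,0,0.0015,0,0]' -0.07 20
python3 - <<'E'
from fit import *
s=observe();print(s["ee_pos"],s["force"],s["gripper_width"])
im=camera("wrist");cv2.imwrite("pics/w9.png",im[:,:,::-1])
E
python3 crop.py pics/w9.png pics/c9.png 330 450 130 230 6
```

```text
clock: 9.7
ee_pos: [0.5781, 0.0621, 0.1476]
orientation: [-0.0, 1.0, 0.0, -0.0]
force: [-2.6, 2.7, 1.3]
gripper_width: 0.0484
clock: 9.9
ee_pos: [0.5783, 0.0609, 0.1478]
orientation: [-0.0, 1.0, 0.001, -0.0]
force: [-2.4, 4.8, 2.2]
gripper_width: 0.0459
[0.57826567 0.06092119 0.14780377] [-2.37914354  4.831959    2.19394884] 0.04589663924851794
```

View pics/c9.png

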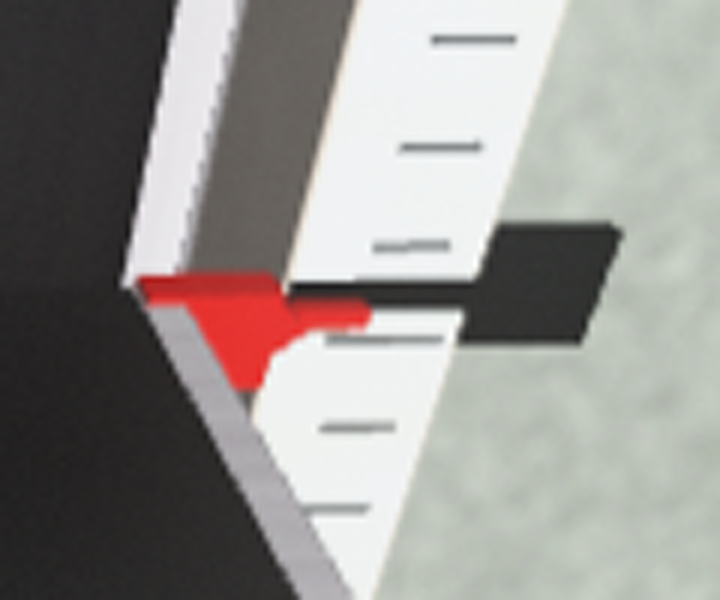

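View pics/w9.png

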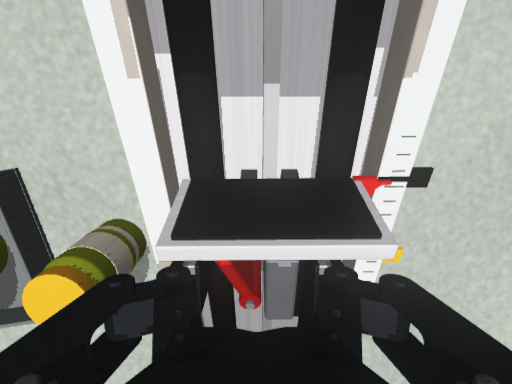

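```bash
python3 -m creep '[0.0015,0,-0.0005,0,0,0,0,0]' - 20; python3 -m creep '[0,0.002,0,0,0,0.002,0,0]' 0 20; python3 -m creep '[0,0.002,0,0,0,0.002,0,0]' 0.07 20
python3 - <<'E'
from fit import *
s=observe();print(s["ee_pos"],s["force"],s["gripper_width"])
im=camera("wrist");cv2.imwrite("pics/w10.png",im[:,:,::-1])
E
python3 crop.py pics/w10.png pics/c10.png 330 450 130 230 6
```

```text
clock: 10.15
ee_pos: [0.5788, 0.0609, 0.148]
orientation: [-0.0, 1.0, 0.001, -0.0]
force: [-2.4, 3.8, 3.1]
gripper_width: 0.0457
clock: 10.35
ee_pos: [0.579, 0.0592, 0.1481]
orientation: [-0.0, 1.0, 0.0, 0.0]
force: [-1.7, 5.8, 2.7]
gripper_width: 0.0428
clock: 10.55
ee_pos: [0.579, 0.0574, 0.1481]
orientation: [-0.0, 1.0, 0.0, 0.0]
force: [-0.7, 5.0, 2.2]
gripper_width: 0.04
[0.57904999 0.057356   0.14805774] [-0.7245735   5.0075351   2.20824052] 0.03996690246357722
```

View pics/c10.png

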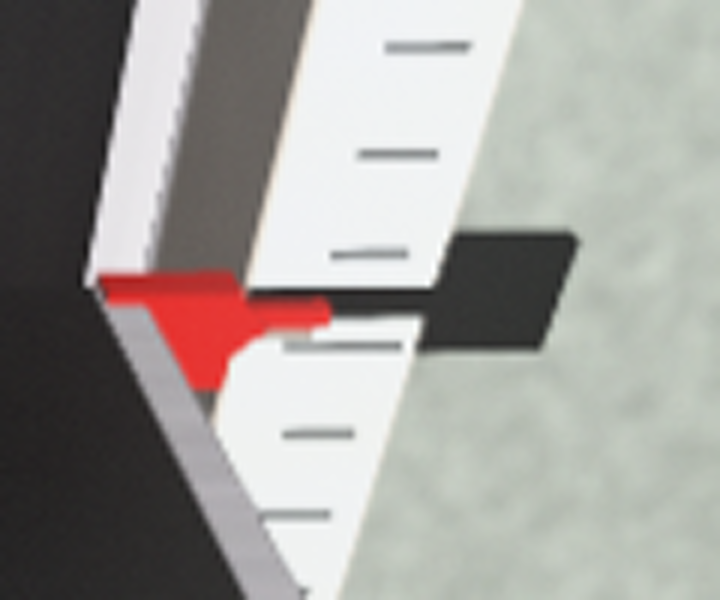

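View pics/w10.png

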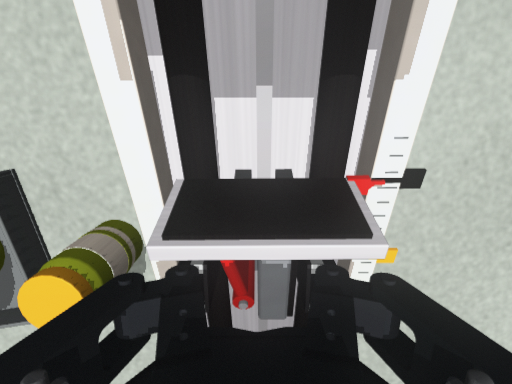

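```bash
python3 rel.py 330 130 6 318 312 350 302.5; python3 crop.py pics/w10.png pics/c10b.png 345 405 168 198 12
python3 - <<'E'
from fit import *
a=cv2.imread("pics/w10.png").astype(int)
for c in(377,380,383): print(c,[(r,*a[r,c]) for r in range(176,188)])
p=camera_params("wrist");v=np.load("v.npy")
# predicted rows at col ~380 for stem with center d and mark 204.2
for dd in(203.4,204.3,205.2):
    print(dd,[proj(p,J2W(v,(q/1e3,-.064,z/1e3)))[0].round(2).tolist() for q,z in((dd+1,25),(dd+1,27),(dd-1,27))])
print([proj(p,J2W(v,(q/1e3,-.066,.024)))[0].round(2).tolist() for q in(205.7,204.2,202.7)])
E
```

```text
ptr [204.46867905 -65.55129252] mark [204.27099167 -69.29287299] ptr-mark mm 0.1976873719078398
377 [(176, np.int64(243), np.int64(242), np.int64(240)), (177, np.int64(222), np.int64(220), np.int64(216)), (178, np.int64(49), np.int64(48), np.int64(50)), (179, np.int64(50), np.int64(50), np.int64(90)), (180, np.int64(51), np.int64(52), np.int64(155)), (181, np.int64(54), np.int64(56), np.int64(204)), (182, np.int64(55), np.int64(59), np.int64(231)), (183, np.int64(56), np.int64(59), np.int64(232)), (184, np.int64(94), np.int64(100), np.int64(226)), (185, np.int64(155), np.int64(164), np.int64(203)), (186, np.int64(186), np.int64(192), np.int64(197)), (187, np.int64(187), np.int64(188), np.int64(185))]
380 [(176, np.int64(243), np.int64(242), np.int64(240)), (177, np.int64(222), np.int64(220), np.int64(216)), (178, np.int64(51), np.int64(50), np.int64(52)), (179, np.int64(50), np.int64(50), np.int64(90)), (180, np.int64(53), np.int64(53), np.int64(156)), (181, np.int64(55), np.int64(57), np.int64(204)), (182, np.int64(58), np.int64(60), np.int64(231)), (183, np.int64(58), np.int64(60),
[... 374 characters left out ...]
4(52)), (179, np.int64(54), np.int64(55), np.int64(116)), (180, np.int64(54), np.int64(56), np.int64(182)), (181, np.int64(56), np.int64(58), np.int64(204)), (182, np.int64(59), np.int64(62), np.int64(232)), (183, np.int64(58), np.int64(62), np.int64(232)), (184, np.int64(163), np.int64(165), np.int64(235)), (185, np.int64(241), np.int64(241), np.int64(241)), (186, np.int64(232), np.int64(232), np.int64(230)), (187, np.int64(165), np.int64(167), np.int64(163))]
203.4 [[379.52, 181.18], [380.8, 183.06], [379.96, 186.15]]
204.3 [[379.9, 179.78], [381.18, 181.66], [380.34, 184.77]]
205.2 [[380.27, 178.38], [381.57, 180.25], [380.72, 183.37]]
[[383.03, 178.23], [382.4, 180.54], [381.77, 182.84]]
```

View pics/c10b.png

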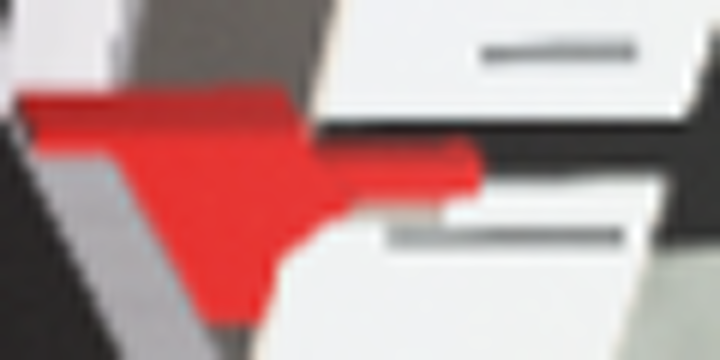

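Pointer and black line now coincide to about 0.1–0.3 mm and the lever is half shut. I'll continue in step.

```bash
python3 -m creep '[0,0.002,0,0,0,0.002,0,0]' 0.13 20; python3 -m creep '[0,0.0015,0,0,0,0.0015,0,0]' 0.19 20
python3 - <<'E'
from fit import *
s=observe();print(s["ee_pos"],s["force"],s["gripper_width"])
im=camera("wrist");cv2.imwrite("pics/w11.png",im[:,:,::-1])
E
python3 crop.py pics/w11.png pics/c11b.png 345 405 160 205 12
```

```text
clock: 10.8
ee_pos: [0.5791, 0.0553, 0.148]
orientation: [-0.0, 1.0, 0.0, 0.0]
force: [0.7, 4.7, 1.8]
gripper_width: 0.0372
clock: 11.0
ee_pos: [0.579, 0.0538, 0.148]
orientation: [0.0, 1.0, -0.0, 0.0]
force: [-0.5, 3.0, 0.8]
gripper_width: 0.0346
[0.57897559 0.05378    0.14797364] [-0.48421634  3.04081663  0.81409032] 0.03457872599965636
```

View pics/c11b.png

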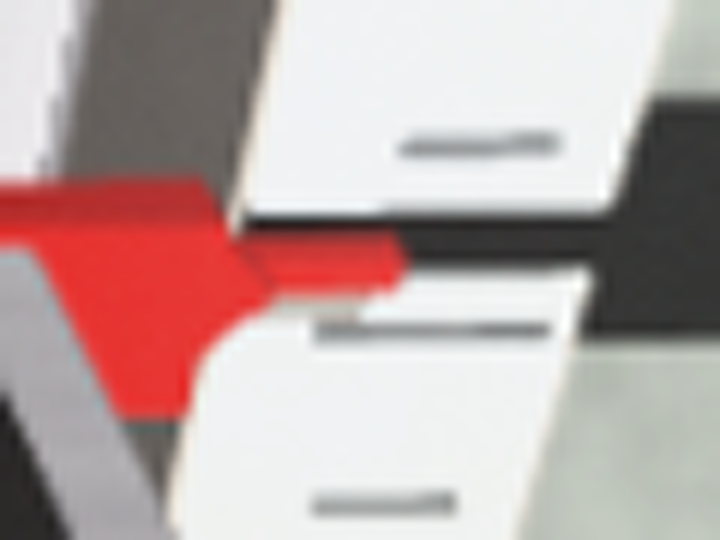

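View pics/w11.png

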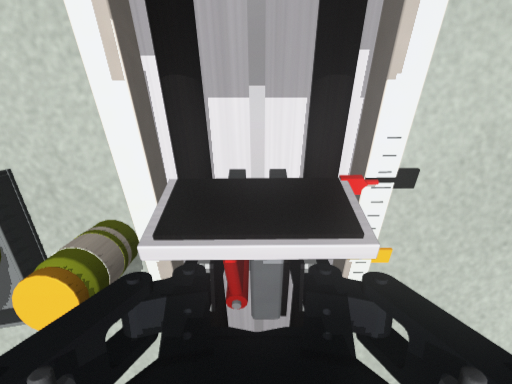

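```bash
python3 -m creep '[0,0.0015,0,0,0,0.0013,0,0]' 0.25 20; python3 -m creep '[0.0004,0.0015,0,0,0,0.0013,0,0]' 0.31 30; python3 -m creep '[0,0,0,0,0,0,0,0]' 0.4 40;  python3 - <<'E'
from fit import *
s=observe();print(s["ee_pos"],s["force"],s["gripper_width"])
im=camera("wrist");cv2.imwrite("pics/w12.png",im[:,:,::-1])
E
python3 crop.py pics/w12.png pics/c12b.png 345 405 160 205 12
```

```text
clock: 11.25
ee_pos: [0.5789, 0.0528, 0.148]
orientation: [0.0, 1.0, 0.0, -0.0]
force: [0.8, 3.2, 1.0]
gripper_width: 0.0316
clock: 11.45
ee_pos: [0.5787, 0.0529, 0.148]
orientation: [-0.001, 1.0, 0.001, -0.0]
force: [-2.0, 6.0, 2.6]
gripper_width: 0.0294
clock: 11.65
ee_pos: [0.5787, 0.0524, 0.1483]
orientation: [-0.0, 1.0, 0.0, -0.0]
force: [-2.7, 4.8, 4.5]
gripper_width: 0.0278
[0.57868246 0.05239707 0.14828133] [-2.73349543  4.81516392  4.45883428] 0.027820534220278175
```

View pics/c12b.png

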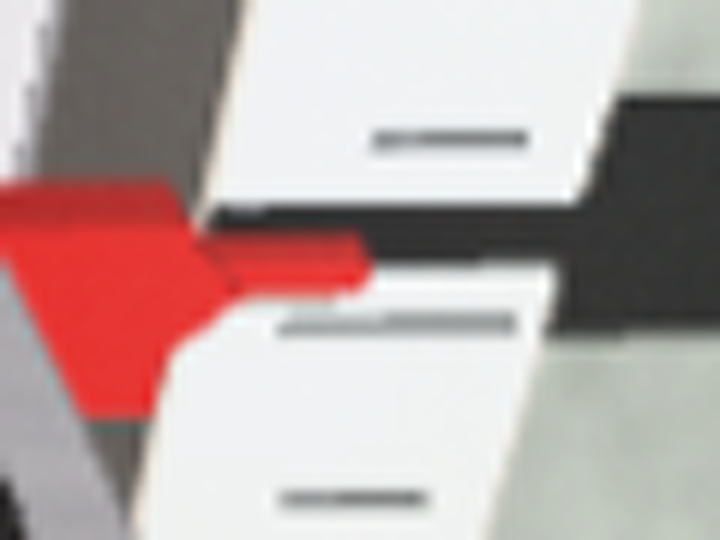

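View pics/w12.png

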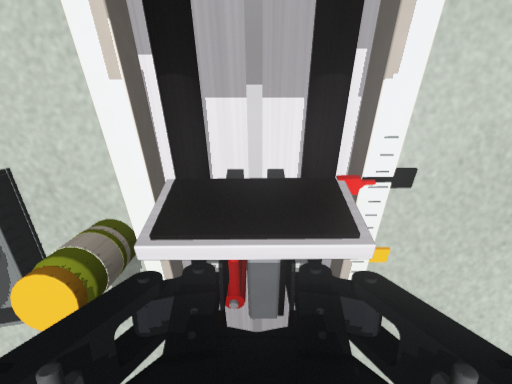

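```bash
python3 -m creep '[0,0,0,0,0,0,0,0,0,0,0,0]' 0.6 40
python3 - <<'E'
from fit import *
s=observe();print(s["ee_pos"],s["force"],s["gripper_width"],s["orientation"])
p=camera_params("wrist");v=np.load("v.npy")
im=camera("wrist");a=im.astype(int);cv2.imwrite("pics/w13.png",im[:,:,::-1])
for c_ in(366,370,373): print(c_,[(r,int(a[r,c_,0]),int(a[r,c_,1])) for r in range(175,188)])
print(385,[(r,int(a[r,385,0])) for r in range(175,188)])
for dd in(203.4,204.3):
    print(dd,[proj(p,J2W(v,(q/1e3,-.064,z/1e3)))[0].round(2).tolist() for q,z in((dd+1,25),(dd+1,27),(dd-1,27))])
print([proj(p,J2W(v,(q/1e3,-.068,.024)))[0].round(2).tolist() for q in(205.7,204.2,202.7)])
for n in("lever_tip","thumb_pad","pointer","mark_short"): print(n,[(np.round(d["centre"],4).tolist(),round(d["conf"],2)) for d in tip_of("wrist",n)[:2]])
im=camera("top");cv2.imwrite("pics/t13.png",im[:,:,::-1])
for n in("lever_tip","pointer","mark_short"): print(n,[(np.round(d["centre"],4).tolist(),round(d["conf"],2)) for d in tip_of("top",n)[:2]])
im=camera("side");cv2.imwrite("pics/s13.png",im[:,:,::-1])
for n in("lever_tip","pointer","mark_short"): print(n,[(np.round(d["centre"],4).tolist(),round(d["conf"],2)) for d in tip_of("side",n)[:2]])
E
python3 crop.py pics/w13.png pics/c13.png 190 410 165 315 3; python3 crop.py pics/s13.png pics/cs13.png 200 340 80 210 5
```

```text
clock: 12.0
ee_pos: [0.5787, 0.0524, 0.1483]
orientation: [-0.0, 1.0, 0.0, -0.0]
force: [-2.7, 4.0, 4.0]
gripper_width: 0.0277
[0.57866358 0.05239128 0.14826724] [-2.72527703  3.99102883  3.96266205] 0.02770322460907851 [-4.38660966e-04  9.99999743e-01  4.11395439e-04 -3.90746298e-04]
366 [(175, 241, 242), (176, 225, 228), (177, 115, 115), (178, 49, 47), (179, 113, 50), (180, 181, 53), (181, 204, 57), (182, 231, 58), (183, 231, 59), (184, 224, 117), (185, 220, 215), (186, 240, 242), (187, 240, 242)]
370 [(175, 240, 242), (176, 218, 222), (177, 70, 70), (178, 52, 51), (179, 114, 52), (180, 181, 55), (181, 203, 57), (182, 232, 60), (183, 232, 61), (184, 224, 121), (185, 204, 201), (186, 194, 198), (187, 166, 169)]
373 [(175, 241, 242), (176, 219, 222), (177, 71, 70), (178, 52, 51), (179, 113, 52), (180, 184, 57), (181, 204, 57), (182, 232, 61), (183, 231, 61), (184, 234, 162), (185, 232, 234), (186, 192, 196), (187, 166, 169)]
385 [(175, 241), (176, 219), (177, 73), (178, 53), (179, 54), (180, 54), (181, 90), (182, 191), (183, 241), (184, 241), (185, 230), (186, 165), (187, 170)]
203.4 [[370.95, 180.39], [372.14, 182.27], [371.35, 185.36]]
204.3 [[371.3, 179.0], [372.49, 180.87], [371.7, 183.98]]
[[378.07, 177.43], [377.46, 179.75], [376.85, 182.05]]
lever_tip []
thumb_pad [([0.5732, 0.0386, 0.1361], 0.79), ([0.5988, 0.0513, -0.0054], 0.38)]
pointer [([0.6099, -0.008, 0.121], 0.83)]
mark_short [([0.6128, -0.0094, 0.1202], 0.64)]
lever_tip []
pointer [([0.677, -0.3029, 0.005], 0.17)]
mark_short [([0.6092, -0.0051, 0.1232], 0.97)]
lever_tip [([0.4178, -0.3549, -0.0014], 0.46), ([0.5948, 0.0524, -0.0006], 0.17)]
pointer [([0.6061, -0.0079, 0.1205], 0.78)]
mark_short [([0.6077, -0.0061, 0.1223], 0.84)]
```

View pics/c13.png

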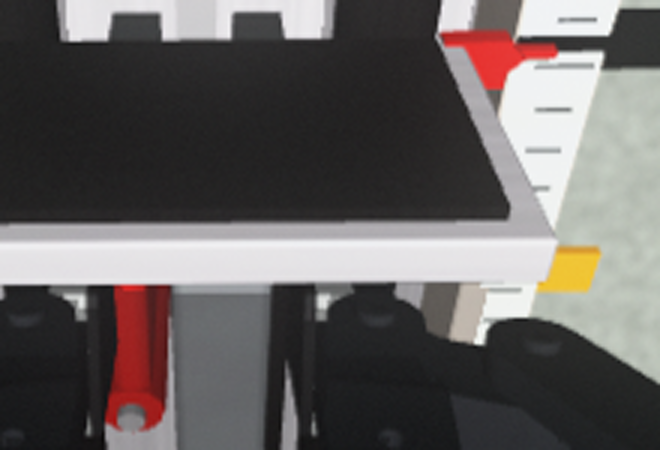

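View pics/cs13.png

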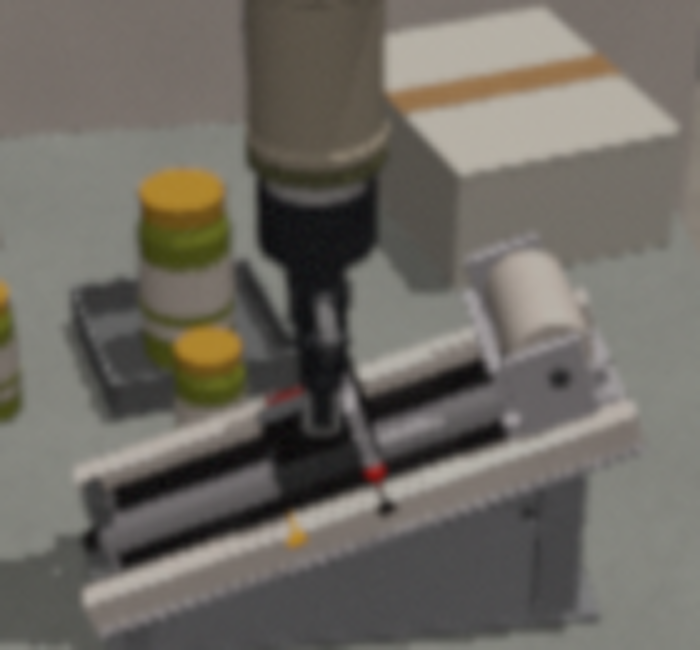

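```bash
python3 crop.py pics/w13.png pics/c13c.png 215 300 255 315 9
python3 - <<'E'
from fit import *
p=camera_params("wrist");v=np.load("v.npy");v[1]-=.0
for u,w,z in[(118,290,.0665),(120,345,.0665),(119,370,.0665),(175,292,.069),(177,435,.069),(270,292,.069),(268,435,.069)]:
    print(u,w,1e3*locate(p,190+u/3-.33,165+w/3-.33,v,z)-[200.4,0])
E
```

```text
118 290 [-15.52664841  12.60693302]
120 345 [-28.52255795  12.99058419]
119 370 [-34.88674583  13.50363139]
175 292 [-13.34365761   3.49556778]
177 435 [-49.4037997    3.82728209]
270 292 [-13.39340459 -11.16530088]
268 435 [-49.46311131 -12.2941696 ]
```

View pics/c13c.png

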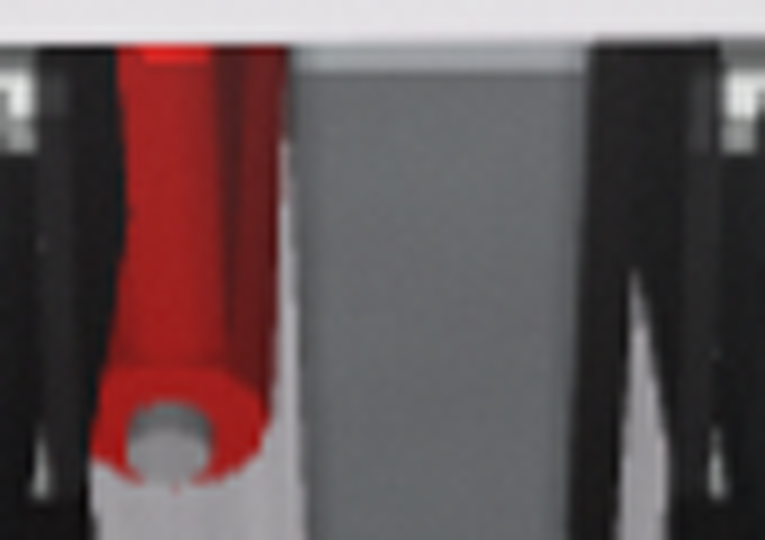

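The lever lies parallel to the housing with its eccentric shut. The opening is at the shut width, the pointer is on the black line (about 0.4 mm below its middle) and the forces are low. One last check of stability and the bystanders, then I'll hand in.

```bash
python3 -m creep '[0,0,0,0,0,0,0,0,0,0,0,0,0,0,0,0]'
python3 - <<'E'
from fit import *
a=camera("top");cv2.imwrite("pics/t14.png",a[:,:,::-1])
b=cv2.imread("pics/top0.png")[:,:,::-1]
d=np.abs(a.astype(int)-b).max(2)
for n,(x0,x1,y0,y1) in dict(green=(365,435,200,270),grey=(100,172,165,240),roll=(350,400,115,165)).items(): print(n,d[y0:y1,x0:x1].max(),(d[y0:y1,x0:x1]>40).sum())
w=camera("wrist");cv2.imwrite("pics/w14.png",w[:,:,::-1])
s=observe();print(s["clock"],s["ee_pos"],s["force"],s["gripper_width"])
print("pix diff wrist pointer",np.abs(w[165:200,340:400].astype(int)-cv2.imread("pics/w13.png")[165:200,340:400,::-1]).max())
print(job_done())
E
```

```text
clock: 13.05
ee_pos: [0.5787, 0.0524, 0.1483]
orientation: [-0.0, 1.0, 0.0, -0.0]
force: [-2.4, 4.4, 5.1]
gripper_width: 0.028
green 24 0
grey 23 0
roll 8 0
13.15 [0.57867142 0.05238829 0.14827582] [-2.85124218  4.47522286  5.37150725] 0.027360319138536274
pix diff wrist pointer 4
the job is handed in; nothing more can be done
None
```

I set the jig for the short black-lidded jar in the green tray and handed the job in at 13.2 s, with the stop still gripped at 40 N. With the lever open, I pushed the stop up to the black mark. I put one finger on the thumb pad, then squeezed the lever shut in small steps, checking the pointer as I went.

**Last checks:**
- **Pointer:** it is on the black line, about 0.4 mm downhill of its middle. It did not move between the last two pictures.
- **Lever:** it lies parallel to the housing, which fits fully shut. The fingers' opening reads 27–28 mm over the nominal 30 mm, which I put down to pad squash. The network could not find the lever tip behind the fingers, so this rests on the picture and the width.
- **Forces:** the wrist force was under 8 N at the end.
- **Jars and label roll:** both jars and the loose roll show no change in the top view.

**What went wrong on the way:** while I was closing the fingers beside the stop, they pressed on part of it with about 26 N upward, and the tool was pushed up 4 mm. The lever was still open. I raised the tool about 11 mm before going on, and the pointer was back at the mark before the lever was moved.

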